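# Turn a fossil block over and close the imaging hood on it

## Robot

A 6-joint arm with a two-finger parallel gripper is mounted at the origin on the work surface. World frame = base frame: x ahead of the robot, y to its left, z up, the work surface at z = 0. Lengths are in mm, angles in degrees, forces in N, time in s.
With the tool pointing down it reaches from about 350 to 925 mm from the base axis. Payload 6.4 kg.
Tool frame: the origin (TCP) lies on the front face of the gripper's body, between the roots of the fingers; the fingertips stand 97 mm ahead of it and the grasp point (between the pads) lies 78 mm ahead of it; x points along the fingers, z is the direction in which the jaws open and shut, and the axes are right-handed (so a half turn about x gives the same grasp; the last joint's range is limited). The gripper opens to 94 mm and grips with 3 to 60 N. Pads are 16 mm wide; open, the fingers measure 119 mm over their backs; the gripper's body (75 mm by 177 mm) begins 78 mm behind the grasp point.
Start: joints at [55.056, 14.043, 89.255, -0, 76.702, -9.975], TCP at [274.387, 589.259, 302.655] pointing down, gripper open.
Joint ranges: [-179.41, 179.41], [-58.25, 129.5], [7.25, 145.43], [-54.29, 234.29], [11.92, 165.04], [-157.13, 157.13]. Speed limits (degrees/s): [147.25, 147.25, 180, 180, 180, 180].

## Interface

Orientations are given as [roll, pitch, yaw] about the fixed x, y, z axes, in that order (R = Rz(yaw) Ry(pitch) Rx(roll)).
In Python, from station import * gives the robot as it stands. Calls block until the motion is done:
- move_ptp(position, orientation): joint-space move of the TCP to a pose.
- movel(position, vel=150, rot=None): straight line of the TCP; rot=None keeps the orientation; vel is the mean speed in mm/s.
- movej(angles): joint-space move.
- move_gripper(opening): finger opening in mm; the grip force is fixed at half the most; returns when the fingers have stopped.
- wait(seconds).
- solve_ik(position, orientation): joint angles nearest the present ones, or None.
- sense(): the state.
- capture(name): name is "side" or "top"; returns the picture (480x640x3 uint8, blue, green, red); there is no depth.
- calibration(name): a dict with "K" (3x3 intrinsics, pixels), "R" (3x3) and "t" (3): a world point X has camera coordinates R X + t. Camera axes: x right, y down, z forward; pixel columns grow to the right and rows downward; lengths in mm; the calibration is good to about 2 mm. A picture is of the moment at which its call begins. calibration takes no time and is no camera call.
A pose or a line that the arm cannot do raises MotionError and nothing moves.
- finish_job(): hands the job in, once; it reports no verdict.
The state is a dict: "t": time; "joints": joint angles; "qd": joint speeds; "joint_efforts": joint torques, N m; "eef_pos": TCP position; "ee_rot": TCP orientation; "force": force on the tool from outside, world axes, zero at the start; "ft_torque": the same for the moment, N m; "gripper_width": finger opening in mm.
Only numpy, scipy, OpenCV 4.12 (cv2) and the standard library are available. Lean on these libraries where they do the work, as an engineer would, in place of code of your own. Each camera call takes 0.05 s, during which the arm holds its last target. There are 200 camera calls.

## Task

The buff fossil block lies with its fossil face down on the table: turn it over and lay it, fossil face up, lengthwise inside the white rectangle on the black bed of the imaging station, and let go of it. Then lower the station's green hood gently until it is fully shut. Don't drop the block or let it topple, don't let the hood fall shut, and leave the other things on the table where they are.

Things in the scene. Friction and masses are not known exactly. Their poses are not given: they have to be found in the camera images.
- block: fossil block: a buff (sandy yellow) plaster-backed block, 100 mm long (its x), 50 wide (y), 40 thick (z), 0.18 to 0.3 kg. Origin: centre of the fossil face, where dark brown bones lie flush in it; z points from there to the back face, which has a small white paint patch. It starts fossil face down (z up); at the end z must point down. Either end may lead
- block_center (a point): the middle of the fossil block, 20 mm from its fossil face
- bed_center (a point): centre of the station's flat black bed, on its surface, 40 mm above the table. Bed 196 (x) by 176 (y) mm on a white base 240 by 220 mm. The painted white rectangle, centred here, is 124 (x) by 74 (y) mm inside its lines. x points away from the robot to the hinge, y along the hinge, z up. The station is fixed, but stands elsewhere and at another yaw each time
- hood_hinge (a point): middle of the hood's hinge axis, at the back edge of the bed, 105 mm from bed_center along its x, at the height of the bed; the axis runs along the station's y (as bed_center's y)
- hood (a joint): hood angle: 0 shut on the base, grows as it opens, stop at 1.7 rad. Pale green shell, 0.45 kg, open below, clear top; 206 mm long from hinge to front wall, 194 wide, 71 high outside, 65 inside. It starts raised at 1.38 to 1.58 rad, held by hinge friction; below about 0.8 rad it falls shut if let go
- hood_handle (a point): middle of the hood's bar: round dark steel, 12 mm thick, 120 mm long, parallel to the hinge, on two end arms, 47 mm in front of the front wall. Hood shut: 253 mm from the hinge axis towards the robot and 35 mm above it (75 mm above the table); it turns about the hinge with the hood. It can be pinched from above at any hood angle, the fingers closing across it
- rock: bystander: a plain dark grey stone, 78 x 56 x 36 mm; it may have changed places with the block. Origin at the centre of its underside
- femur: bystander: brown long bone, 175 mm long, 34 mm high, lying; origin under its middle, x along it
- rib: bystander: brown curved rib, 130 mm long, 12 mm thick, lying; origin under its ends' middle
- caliper: bystander: steel slide caliper with a black head, 190 mm long, 9 mm high, lying; origin under the middle of its beam, x along it
- carton: bystander: white open specimen carton, 120 x 100 x 45 mm; origin under its centre
- brush: bystander: a brush, 170 mm long, lying; x along it
- jar: bystander: a jar with a black cap, 60 mm across, 85 mm high; origin under its centre
Mind the look-alikes: they are no part of the job. Of the things that look like the block, the largest one is meant.

How it is judged (in metres and radians):
On the way:
1. the block lies fossil face up inside the white rectangle, let go, with the hood still up (x of block_center in the frame of bed_center between -0.015 and 0.015 m and y of block_center in the frame of bed_center between -0.015 and 0.015 m and z of block_center in the frame of bed_center below 0.025 m and angle between the x axis of block and the x axis of bed_center, either way round below 0.28 rad and angle between block's own z axis and vertical above 3 rad and contact force between the fingers and block below 0.3 N and value of joint hood above 0.8 rad), for 0.2 s.
At the end, for the whole second after the job is handed in: The block rests on the bed fossil face up (within 0.14 rad of level), its middle within 15 mm of the bed's centre along and across, its length within 0.28 rad of the bed's x axis (either way round); the hood is shut (joint below 0.03 rad) and all is at rest (x of block_center in the frame of bed_center between -0.015 and 0.015 m and y of block_center in the frame of bed_center between -0.015 and 0.015 m and z of block_center in the frame of bed_center below 0.025 m and angle between the x axis of block and the x axis of bed_center, either way round below 0.28 rad and angle between block's own z axis and vertical above 3 rad and value of joint hood below 0.03 rad and linear speed of block below 0.03 m/s); the robot touches nothing.
It fails at once if the hood slams: in its last 0.25 rad it closes faster than 1.4 rad/s (value of joint hood below 0.25 rad and velocity of joint hood below -1.4 rad/s).
It fails at once if the block is dropped, toppled or knocked: it moves faster than 0.45 m/s with no finger on it (contact force between the fingers and block below 0.05 N and linear speed of block above 0.45 m/s).
It fails at once if another thing on the table is moved by more than 30 mm (distance of any of rock, femur, rib, caliper, carton, brush, jar from where it was at the start of the episode above 0.03 m).
It also fails if it takes over 72 s, if anything falls off the work surface, if the arm or the gripper's body presses on something with over 40 N, if the wrist force passes 120 N, or if a joint passes its speed limit or range.

## Working session

There is one attempt and no reset: what is moved stays moved. The work goes in short steps, each a Python script; the robot and the scene stay as the last script left them, time stands still between calls to the robot, and variables do not carry over. Pictures are saved under pics/ and viewed, about 8 in all and at most 12, crops included, and the job is handed in when it is done.

```bash
ls; mkdir -p pics; python3 - <<'E'
from station import *
import cv2
for n in("top","side"):
    cv2.imwrite(f"pics/{n}0.png",capture(n)); c=calibration(n); print(n,c["K"],c["R"],c["t"])
s=sense();print(s["t"],s["ee_rot"],s["eef_pos"],s["gripper_width"])
E
```

```text
pics
top [[475.42706561   0.         318.44672804]
 [  0.         475.42706561 242.60683829]
 [  0.           0.           1.        ]] [[-0.01989842 -0.99976878 -0.00815143]
 [-0.99074899  0.02081227 -0.1341018 ]
 [ 0.13424044  0.00540761 -0.99093403]] [ -47.981982    570.33401848 1139.34063214]
side [[613.29788451   0.         320.77650152]
 [  0.         613.29788451 227.28757254]
 [  0.           0.           1.        ]] [[ 0.91680216 -0.3989582  -0.01749729]
 [-0.28070248 -0.61264849 -0.73882876]
 [ 0.28404211  0.68227134 -0.67366602]] [-553.8669227   192.18578857 1571.70873727]
0.1 [ 169.53752362   89.90287274 -125.43205603] [274.17561099 588.93567431 301.68916102] 94.27649316644509
```

View pics/top0.png

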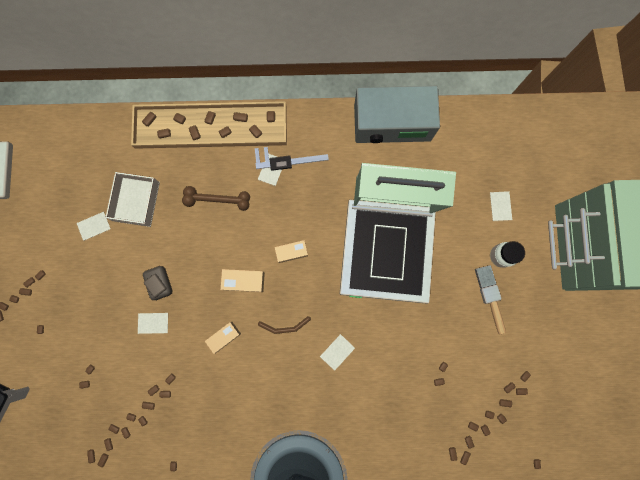

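View pics/side0.png

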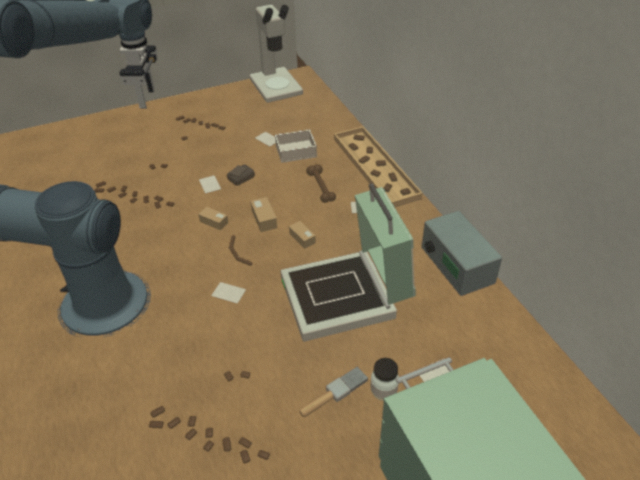

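The top view shows three buff blocks, at (242,281), (291,251) and (222,338). The one at (242,281) looks largest. The station is at about (389,252) with its hood up, and the handle is near (410,183). I'll measure these and check the choice in a crop.

```bash
cat > h.py <<'E'
import numpy as np, cv2
from station import *
def ray(n,p,z):
    c=calibration(n);K,R,t=map(np.array,(c["K"],c["R"],c["t"]))
    C=-R.T@t; d=R.T@np.linalg.inv(K)@np.array([p[0],p[1],1.])
    return C+d*(z-C[2])/d[2]
def proj(n,X):
    c=calibration(n);K,R,t=map(np.array,(c["K"],c["R"],c["t"]))
    q=K@(R@np.array(X,float)+t); return q[:2]/q[2]
E
python3 - <<'E'
from h import *
im=cv2.imread("pics/top0.png")
hsv=cv2.cvtColor(im,cv2.COLOR_BGR2HSV)
for p in((233,275),(250,288),(291,255),(222,340),(200,300)):print(p,im[p[1],p[0]],hsv[p[1],p[0]])
a=cv2.resize(im[215:365,190:330],None,fx=4,fy=4,interpolation=cv2.INTER_CUBIC)
b=cv2.resize(im[160:310,335:460],None,fx=3.2,fy=4,interpolation=cv2.INTER_CUBIC)[:, :240*5//3]
b=cv2.resize(im[215:310,335:445],None,fx=2.2,fy=2.2,interpolation=cv2.INTER_CUBIC)
cv=np.zeros((600,802,3),np.uint8)[:, :800];cv[:,:560]=a;cv[:b.shape[0],560:560+240]=b[:,:240]
cv2.imwrite("pics/c1.png",cv)
m=((hsv[...,2]>200)&(hsv[...,1]>70)&(hsv[...,0]<25)).astype(np.uint8)
cs,_=cv2.findContours(m,cv2.RETR_EXTERNAL,cv2.CHAIN_APPROX_NONE)
for c in cs:
    if cv2.contourArea(c)>150:
        w=np.array([ray("top",p[0],40)[:2] for p in c],np.float32)
        print(cv2.minAreaRect(c),cv2.minAreaRect(w))
# white rectangle
g=im[218:290,362:416]; w=(g.min(2)>130).astype(np.uint8)
n,l,s,_=cv2.connectedComponentsWithStats(w)
for i in range(1,n):
    if s[i,4]>60:
        ys,xs=np.where(l==i); P=np.c_[xs+362,ys+218]
        W=np.array([ray("top",p,40)[:2] for p in P],np.float32); print(s[i],cv2.minAreaRect(W))
E
```

```text
(233, 275) [149 201 231] [ 19  91 231]
(250, 288) [150 203 231] [ 20  89 231]
(291, 255) [151 204 232] [ 20  89 232]
(222, 340) [144 195 226] [ 19  93 226]
(200, 300) [ 88 132 164] [ 17 118 164]
((221.29998779296875, 337.8999938964844), (15.399998664855957, 31.799997329711914), 53.13010025024414) ((342.679931640625, 179.48406982421875), (37.02448272705078, 75.18892669677734), 36.91081619262695)
((240.97512817382812, 279.9723815917969), (40.312625885009766, 20.235151290893555), 3.012787342071533) ((480.6822509765625, 132.07347106933594), (99.30632019042969, 49.4522590637207), 85.8144302368164)
((290.5265197753906, 250.5167236328125), (14.981584548950195, 30.583709716796875), 77.19573211669922) ((550.8519897460938, 9.652149200439453), (37.316768646240234, 75.29008483886719), 11.957221031188965)
((210.09046936035156, 129.28668212890625), (37.2961311340332, 152.39236450195312), 84.17366027832031) ((876.231201171875, 212.4379425048828), (100.88784790039062, 385.14324951171875), 2.1404786109924316)
[  8   7  37  55 234] ((543.0863037109375, -231.5883331298828), (80.58467102050781, 130.4276885986328), 83.1391372680664)
```

View pics/c1.png

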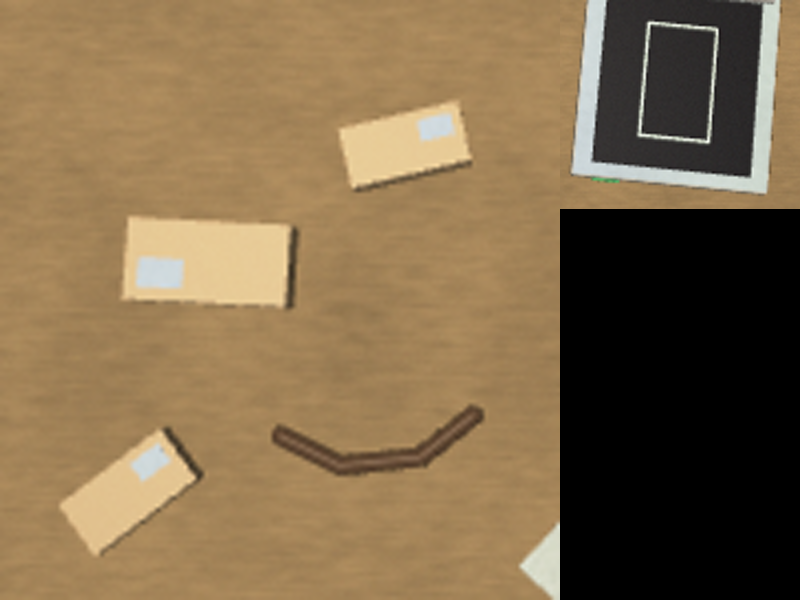

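The block is (242,281): it measures 99 x 49 mm, and the other two are about 75 x 37. The bed rectangle measures 130 x 81 outside its lines, with centre (543,-232) and yaw -6.9°. The plan is to pick the block up tilted, stand it on its end, re-grip it from the other side and lay it down. I'll cross-check with the side view and test reachability.

```bash
cat >> h.py <<'E'
from scipy.spatial.transform import Rotation as Rn
import warnings; warnings.filterwarnings("ignore")
BED=np.array([543.1,-231.6,40.]); YAW=np.radians(-6.9)
SX=np.array([np.cos(YAW),np.sin(YAW),0]); SY=np.array([-SX[1],SX[0],0]); Z=np.array([0,0,1.])
def unit(deg): return np.array([np.cos(np.radians(deg)),np.sin(np.radians(deg)),0])
def tool(g,hd,decl,s=1):
    """grasp point g, heading hd (deg), declination decl below horizontal -> TCP pos, rpy"""
    x=np.cos(np.radians(decl))*unit(hd)-np.sin(np.radians(decl))*Z
    z=s*unit(hd+90); R=np.c_[x,np.cross(z,x),z]
    return (np.asarray(g,float)-78*x), Rn.from_matrix(R).as_euler('xyz',degrees=True)
def handle(th,off=0):
    return BED+SX*(105-253*np.cos(th)+35*np.sin(th))+SY*off+Z*(253*np.sin(th)+35*np.cos(th))
E
python3 - <<'E'
from h import *
for th in(1.38,1.43,1.48,1.53,1.58):
    print(th,*[np.round(proj(n,handle(th,o))) for n in("top","side") for o in(60,-60)])
print([np.round(proj("side",BED+SX*a*62+SY*b*37)) for a,b in((1,1),(1,-1),(-1,-1),(-1,1))])
print([np.round(proj("top",BED+SX*a*120+SY*b*110)) for a,b in((1,1),(1,-1),(-1,-1),(-1,1))])
print([np.round(proj("side",[480.7,132.1,40]))], [ (k,np.round(ray("top",p,0))) for k,p in dict(rib1=(260,323),rib2=(310,319),rock=(157,283),b2=(291,251)).items()])
T=20
for d in(86,-94):
  for s in(1,-1):
    for S in((480,130),(450,60),(520,100),(560,120),(600,60)):
      r=[]
      for g,hd,dc in((np.r_[480.7,132.1,25]+15*unit(d),d,90+T),(np.r_[S,65],d,T),(np.r_[S,65],d+180,T),(BED+Z*25,-6.9,90-T),(np.r_[480.7,132.1,100],d,90+T)):
        for ss in ((s,) if dc!=90-T else(s,)):
          q=solve_ik(*[list(v) for v in tool(g,hd,dc,ss)]); r.append(None if q is None else np.round(q).astype(int).tolist())
      print(d,s,S,r)
E
```

```text
1.38 [380. 187.] [441. 193.] [364. 187.] [383. 220.]
1.43 [380. 181.] [441. 187.] [370. 186.] [388. 218.]
1.48 [381. 175.] [442. 181.] [375. 185.] [394. 217.]
1.53 [381. 169.] [442. 175.] [380. 184.] [399. 216.]
1.58 [382. 163.] [442. 169.] [385. 184.] [404. 216.]
[array([354., 272.]), array([363., 293.]), array([315., 304.]), array([307., 283.])]
[array([348., 200.]), array([436., 208.]), array([430., 305.]), array([339., 296.])]
[array([263., 209.])] [('rib1', array([374.,  91.,   0.])), ('rib2', array([382., -34.,   0.])), ('rock', array([480., 352.,   0.])), ('b2', array([554.,  11.,   0.]))]
86 1 (480, 130) [[14, 17, 111, -22, 60, -150], [-28, 26, 118, 60, 87, 123], None, [-39, 9, 116, 17, 39, -133], [12, 9, 111, -21, 67, -154]]
86 1 (450, 60) [[14, 17, 111, -22, 60, -150], [-37, 25, 119, 52, 91, 119], None, [-39, 9, 116, 17, 39, -133], [12, 9, 111, -21, 67, -154]]
86 1 (520, 100) [[14, 17, 111, -22, 60, -150], [-28, 29, 112, 59, 89, 125], None, [-39, 9, 116, 17, 39, -133], [12, 9, 111, -21, 67, -154]]
86 1 (560, 120) [[14, 17, 111, -22, 60, -150], [-25, 32, 107, 62, 88, 128], N
[... 1316 characters left out ...]
5, 55, -22], None, [-25, 32, 107, 62, 88, 128], [-39, 9, 116, 17, 39, -133], [-8, 1, 120, 23, 63, -16]]
-94 1 (600, 60) [[-10, 9, 121, 25, 55, -22], None, [-28, 37, 99, 59, 91, 129], [-39, 9, 116, 17, 39, -133], [-8, 1, 120, 23, 63, -16]]
-94 -1 (480, 130) [None, None, [-28, 26, 118, 60, 87, -57], [-39, 9, 116, 17, 39, 47], None]
-94 -1 (450, 60) [None, None, [-37, 25, 119, 52, 91, -61], [-39, 9, 116, 17, 39, 47], None]
-94 -1 (520, 100) [None, None, [-28, 29, 112, 59, 89, -55], [-39, 9, 116, 17, 39, 47], None]
-94 -1 (560, 120) [None, None, [-25, 32, 107, 62, 88, -52], [-39, 9, 116, 17, 39, 47], None]
-94 -1 (600, 60) [None, None, [-28, 37, 99, 59, 91, -51], [-39, 9, 116, 17, 39, 47], None]
```

```bash
python3 - <<'E'
from h import *
def ok(g,hd,dc):
    for s in(1,-1):
        q=solve_ik(*[list(v) for v in tool(g,hd,dc,s)])
        if q is not None: return np.round(q).astype(int).tolist()
for T in(20,30):
  for S in((480,130),(520,-20),(480,230),(600,100)):
    b=np.degrees(np.arctan2(S[1],S[0])); res={}
    for rel in range(-180,180,15): res[rel]=ok(np.r_[S,65],b+rel,T)
    print(T,S,[r for r in res if res[r]])
    for r in res:
        if res[r] and res.get(r-180 if r>=0 else r+180) : print(r,res[r])
E
python3 - <<'E'
from h import *
im=cv2.imread("pics/side0.png")
w=((im[260:315,295:375].min(2)>95)).astype(np.uint8)
n,l,s,c=cv2.connectedComponentsWithStats(w)
for i in range(1,n):
    if s[i,4]>30:
        ys,xs=np.where(l==i); W=np.array([ray("side",(x+295,y+260),40)[:2] for x,y in zip(xs,ys)],np.float32); print(s[i],cv2.minAreaRect(W))
hs=cv2.cvtColor(im,cv2.COLOR_BGR2HSV)
m=((hs[...,2]>185)&(hs[...,1]>70)&(hs[...,0]<25)).astype(np.uint8)[190:235,245:282]
ys,xs=np.where(m>0); print(xs.mean()+245,ys.mean()+190,im[205,262])
E
```

```text
20 (480, 130) [-180, -165, -150, -135, -120, -30, 30, 45, 60, 75, 90, 105, 120, 135, 150, 165]
-150 [16, 47, 81, -31, 115, 65]
-135 [20, 44, 86, -40, 109, 59]
-120 [24, 41, 92, -48, 101, 55]
-30 [17, 11, 141, 223, 47, 70]
30 [-29, 11, 141, 94, 65, 120]
45 [-31, 16, 133, 79, 73, 122]
60 [-30, 22, 125, 67, 81, 123]
150 [-4, 47, 81, 12, 121, 100]
20 (520, -20) [-180, -165, -150, -135, -120, -30, -15, 15, 30, 45, 60, 75, 90, 105, 120, 135, 150, 165]
-165 [-6, 51, 74, -21, 122, 72]
-150 [-1, 49, 77, -31, 117, 64]
-135 [3, 47, 82, -40, 110, 58]
-120 [6, 43, 89, -49, 102, 53]
-30 [0, 13, 138, 223, 47, 69]
-15 [-12, 9, 144, 187, 42, 87]
15 [-38, 9, 144, 117, 54, 116]
30 [-44, 13, 138, 96, 64, 121]
45 [-46, 18, 130, 80, 72, 123]
60 [-45, 23, 122, 68, 81, 124]
150 [-20, 49, 77, 13, 122, 101]
165 [-16, 51, 74, 2, 125, 92]
20 (480, 230) [-180, -165, -150, -135, -120, -30, -15, 0, 15, 30, 45, 60, 75, 90, 105, 120, 135, 150, 165]
-180 [17, 53, 71, -10, 125, 82]
-165 [22, 52, 72, -21, 123, 72]
-150 [26, 50, 75, -31, 118, 63]
-135 [30, 48, 80, -40, 111, 57]
-120 [34, 44, 87, -49, 103, 53]
-30 [27, 1
[... 2707 characters left out ...]
75 [-23, 31, 103, 57, 81, 134]
165 [-2, 55, 62, 3, 123, 93]
[  0   0  47  11 195] ((537.2289428710938, -132.8211212158203), (18.328336715698242, 124.78763580322266), 82.76600646972656)
[ 68   0  12  24 149] ((645.4370727539062, -214.6475830078125), (81.62096405029297, 28.820581436157227), 62.817108154296875)
[ 11  11  59  35 274] ((542.629150390625, -229.251220703125), (82.97638702392578, 133.2912139892578), 83.06820678710938)
[  0  32   8  23 104] ((440.89581298828125, -239.37979125976562), (71.49620819091797, 16.95163345336914), 68.26315307617188)
[ 53  48  27   7 101] ((569.3411865234375, -325.99462890625), (18.732603073120117, 63.474220275878906), 65.65401458740234)
nan nan [115 152 172]
```

```bash
sed -i 's/^BED=.*; YAW/BED=np.array([542.9,-230.5,40.]); YAW/' h.py; cat >> h.py <<'E'
def H(R,p): M=np.eye(4);M[:3,:3]=R;M[:3,3]=p;return M
def blk(A,zb,c): return H(np.c_[A,np.cross(zb,A),zb],c)
def pose(M): return list(M[:3,3]),list(Rn.from_matrix(M[:3,:3]).as_euler('xyz',degrees=True))
def toolM(g,hd,decl,s=1):
    p,e=tool(g,hd,decl,s); return H(Rn.from_euler('xyz',e,degrees=True).as_matrix(),p)
def back(M,d): M=M.copy(); M[:3,3]-=d*M[:3,0]; return M
def up(M,d): M=M.copy(); M[2,3]+=d; return M
T=30; DB=85.9; D=75.; S=np.array([480.,130.])
B0=blk(unit(DB),Z,[480.7,132.1,20]); B1=blk(Z,-unit(D),[*S,50.7])
B2=blk(-SX,-Z,BED+Z*20.8)
def g1(s): return toolM(np.r_[480.7,132.1,24]+15*unit(DB),DB,90+T,s)
def g2(s): return toolM(np.r_[S,62],D+180,T,s)
def carry(Ta,Ba,Bb): return Bb@np.linalg.inv(Ba)@Ta
E
python3 - <<'E'
from h import *
for s in(1,-1):
    a=g1(s);b=carry(a,B0,B1); c=g2(s); e=carry(c,B1,B2)
    for n,M in dict(pre1=back(a,110),g1=a,lift=up(a,160),hi=up(b,120),st=b,ret=back(b,130),pre2=back(c,130),g2=c,lift2=up(c,120),hi2=up(e,120),pl=e,ret2=up(back(e,100),60)).items():
        q=solve_ik(*pose(M)); print(s,n,np.round(M[:3,3]),None if q is None else np.round(q).astype(int))
E
```

```text
1 pre1 [488. 241. 187.] [  23   16  102  -27   78 -143]
1 g1 [485. 186.  92.] [  18   22  108  -30   66 -141]
1 lift [485. 186. 252.] [  18    7  105  -28   81 -150]
1 hi [461.  61. 225.] [-28  -2 127  58  83 144]
1 st [461.  61. 105.] [-28  15 126  61  74 130]
1 ret [432. -48. 170.] [-42   6 126  51  88 132]
1 pre2 [527. 304. 166.] [ 30  39  82 -40 106  51]
1 g2 [497. 195. 101.] [ 23  36  95 -43  94  53]
1 lift2 [497. 195. 221.] [ 23  24  96 -44 102  46]
1 hi2 [ 493. -224.  248.] [-42  -8 121  24  45  40]
1 pl [ 493. -224.  128.] [-42   5 123  34  31  28]
1 ret2 [ 443. -218.  275.] [-46 -18 126  24  50  38]
-1 pre1 [488. 241. 187.] [ 23  16 102 -27  78  37]
-1 g1 [485. 186.  92.] [ 18  22 108 -30  66  39]
-1 lift [485. 186. 252.] [ 18   7 105 -28  81  30]
-1 hi [461.  61. 225.] [-28  -2 127  58  83 -36]
-1 st [461.  61. 105.] [-28  15 126  61  74 -50]
-1 ret [432. -48. 170.] [-42   6 126  51  88 -48]
-1 pre2 [527. 304. 166.] [  30   39   82  -40  106 -129]
-1 g2 [497. 195. 101.] [  23   36   95  -43   94 -127]
-1 lift2 [497. 195. 221.] [  23   24   96  -44  102 -134]
-1 hi2 [ 493. -224.  248.] [ -42   -8  121   24   45 -140]
-1 pl [ 493. -224.  128.] [ -42    5  123   34   31 -152]
-1 ret2 [ 443. -218.  275.] [ -46  -18  126   24   50 -142]
```

```bash
python3 - <<'E'
from h import *
a=g1(-1); b=carry(a,B0,B1)
def st(n): s=sense();print(n,round(s["t"],1),np.round(s["eef_pos"],1),round(s["gripper_width"],1),np.round(s["force"],1))
move_gripper(76); move_ptp(*pose(back(a,110))); st("pre")
movel(pose(a)[0],120); st("at"); move_gripper(40); st("grip")
movel(pose(up(a,160))[0],150); st("lift"); cv2.imwrite("pics/side1.png",capture("side"))
E
python3 - <<'E'
import cv2
im=cv2.imread("pics/side1.png")[60:260,130:400];cv2.imwrite("pics/c2.png",cv2.resize(im,None,fx=2.9,fy=2.9))
E
```

```text
pre 2.3 [488.5 241.5 187.2] 76.2 [-0.5 -0.2  0.4]
at 3.3 [485.1 186.3  92.2] 75.5 [0.2 0.  0.2]
grip 3.9 [484.6 186.1  91.8] 50.0 [-2.3  0.8  3.2]
lift 5.1 [484.  185.8 250.3] 49.7 [ 0.8 -0.1 -2. ]
```

View pics/c2.png

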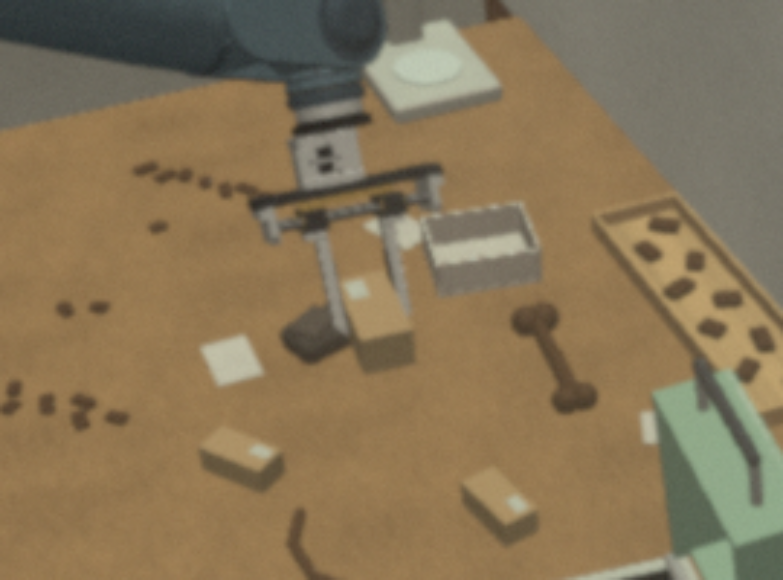

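The crop shows the block held level between the fingers at about (378,320), with its patch up and nothing disturbed. Next I'll stand it on its end.

```bash
cat >> h.py <<'E'
def st(n): s=sense();print(n,round(s["t"],1),np.round(s["eef_pos"],1),round(s["gripper_width"],1),np.round(s["force"],1))
def touch(M,start=3,end=-3,thr=2.5):
    """lower in 1 mm steps until the table pushes back"""
    movel(pose(up(M,start))[0],60); wait(.25); f0=sense()["force"][2]; k=start
    while k>end:
        k-=1; movel(pose(up(M,k))[0],20); wait(.1)
        if sense()["force"][2]-f0>thr: break
    print("touch at",k,sense()["force"][2]-f0); return up(M,k)
E
python3 - <<'E'
from h import *
a=g1(-1); b=carry(a,B0,B1)
move_ptp(*pose(up(b,120))); st("hi"); movel(pose(up(b,15))[0],150)
m=touch(b); st("down"); move_gripper(76); st("open")
movel(pose(back(m,130))[0],120); st("ret")
cv2.imwrite("pics/side2.png",capture("side"));cv2.imwrite("pics/top2.png",capture("top"))
E
python3 - <<'E'
import cv2,numpy as np
a=cv2.imread("pics/side2.png")[110:270,180:350];b=cv2.imread("pics/top2.png")[190:350,180:350]
cv2.imwrite("pics/c3.png",cv2.resize(np.hstack([a,b]),None,fx=2.3,fy=2.3))
E
```

```text
hi 6.5 [461.4  61.1 224.5] 49.9 [ 0.2 -0.3 -2.5]
touch at 0 6.519572014018593
down 9.0 [461.7  60.9 105.1] 50.0 [-1.9 -1.2  3.8]
open 9.6 [461.5  60.9 104.7] 76.4 [ 1.2  0.6 -0.7]
ret 10.8 [432.1 -47.3 169.3] 76.4 [ 0.  -0.9 -0.4]
```

View pics/c3.png

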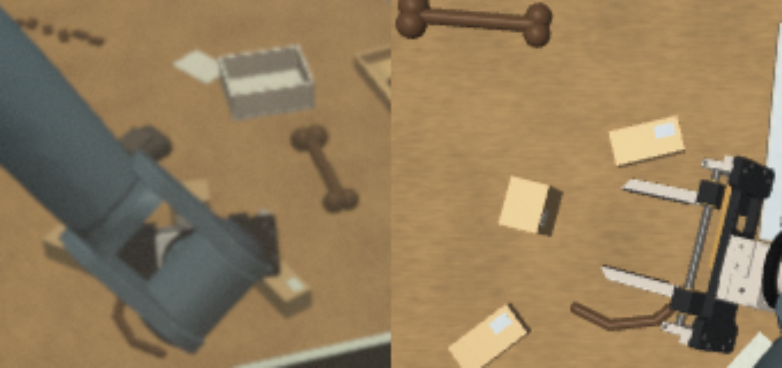

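The block is standing, with its top at about (530,205) in the right half of the crop. I'll move over to the other side, refine its position from the top view, and re-grip.

```bash
python3 - <<'E'
from h import *
im=cv2.imread("pics/top2.png"); hsv=cv2.cvtColor(im,cv2.COLOR_BGR2HSV)
m=((hsv[...,2]>195)&(hsv[...,1]>70)&(hsv[...,0]<25)).astype(np.uint8); m[:, :220]=0;m[:,262:]=0;m[:260]=0;m[300:]=0
c=max(cv2.findContours(m,cv2.RETR_EXTERNAL,cv2.CHAIN_APPROX_NONE)[0],key=cv2.contourArea)
print(cv2.minAreaRect(np.array([ray("top",p[0],100)[:2] for p in c],np.float32)))
E
python3 - <<'E'
from h import *
c=g2(1)
movel(list(np.array(sense()["eef_pos"])+[0,0,150]),200); st("up")
move_ptp([490,220,330],list(Rn.from_matrix(toolM([0,0,0],D+180,60,1)[:3,:3]).as_euler('xyz',degrees=True))); st("over")
move_ptp(*pose(back(c,130))); st("pre2")
cv2.imwrite("pics/side3.png",capture("side"));cv2.imwrite("pics/top3.png",capture("top"))
im=cv2.imread("pics/side3.png")[90:270,150:350];cv2.imwrite("pics/c4.png",cv2.resize(im,None,fx=3,fy=3))
E
```

```text
((480.5854187011719, 130.50523376464844), (39.93403625488281, 50.464874267578125), 74.96053314208984)
up 11.8 [431.7 -46.9 318.1] 76.2 [ 0.1 -0.4 -0.7]
over 13.0 [489.8 219.2 328.8] 75.7 [ 0.1 -0.3 -0. ]
pre2 13.7 [527.5 302.7 166.7] 75.9 [ 0.3 -0.2 -0.1]
```

View pics/c4.png

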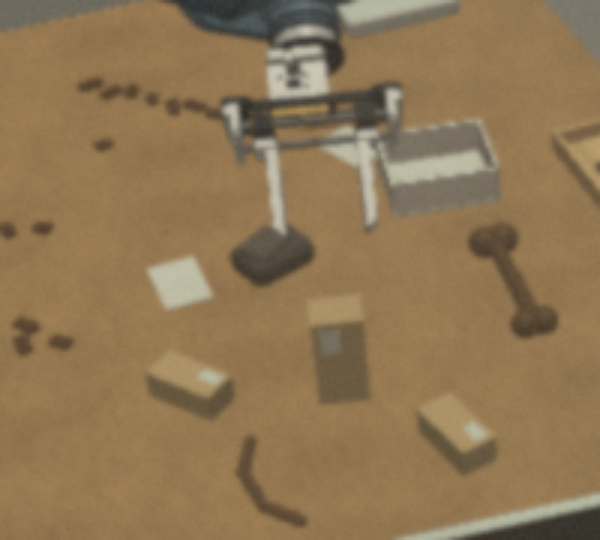

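The side crop shows the block upright at about (340,350) with its patch facing -y. Its measured position is (480.6,130.5) at 75°, as intended. Next I'll re-grip, lift and lay it on the bed.

```bash
python3 - <<'E'
from h import *
c=g2(1); e=carry(c,B1,B2)
movel(pose(c)[0],120); st("at"); move_gripper(40); st("grip")
movel(pose(up(c,150))[0],150); st("lift")
move_ptp(*pose(up(e,130))); st("hi2")
cv2.imwrite("pics/side4.png",capture("side"));cv2.imwrite("pics/top4.png",capture("top"))
a=cv2.imread("pics/side4.png")[150:350,230:430];b=cv2.imread("pics/top4.png")[140:340,300:500]
cv2.imwrite("pics/c5.png",cv2.resize(np.hstack([a,b]),None,fx=2,fy=2))
E
```

```text
at 15.0 [498.  195.8 101.5] 75.9 [0.6 0.4 0.5]
grip 15.6 [497.6 195.4 101.1] 50.0 [1.  1.5 0.5]
lift 16.7 [497.  195.1 249.8] 50.0 [-0.2  0.1 -1.9]
hi2 18.1 [ 493.  -223.5  257.5] 49.9 [-0.4  0.5 -2.2]
```

View pics/c5.png

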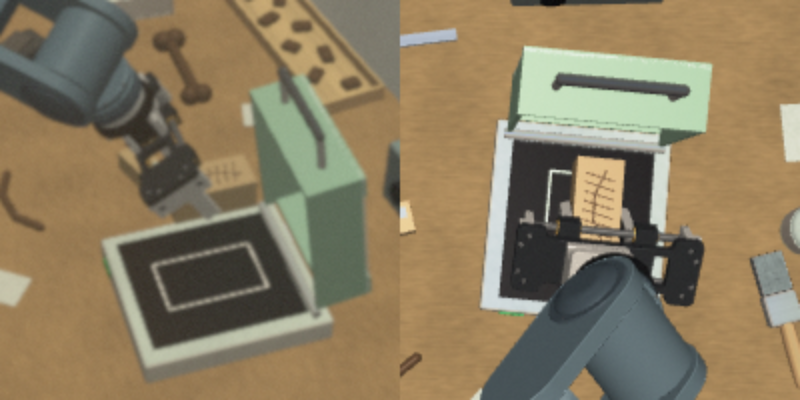

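The fossil face is up, at about (600,200) in the top half of the crop, and aligned with the station. Lowering it now.

```bash
python3 - <<'E'
from h import *
c=g2(1); e=carry(c,B1,B2)
movel(pose(up(e,15))[0],150); m=touch(e,4,-3); st("down"); move_gripper(76); st("open")
movel(pose(back(m,90))[0],120); movel(list(np.array(sense()["eef_pos"])+[-40,0,180]),200); st("ret")
q=solve_ik(*pose(toolM(handle(1.44)+Z*60,YAW*180/np.pi,90,1)));print(q,sense()["joints"])
cv2.imwrite("pics/side5.png",capture("side"));cv2.imwrite("pics/top5.png",capture("top"))
a=cv2.imread("pics/side5.png")[150:350,230:430];b=cv2.imread("pics/top5.png")[140:340,300:500]
cv2.imwrite("pics/c6.png",cv2.resize(np.hstack([a,b]),None,fx=2,fy=2))
im=cv2.imread("pics/top5.png");hsv=cv2.cvtColor(im,cv2.COLOR_BGR2HSV)
k=((hsv[...,0]<28)&(hsv[...,1]>50)).astype(np.uint8);k[:218]=0;k[286:]=0;k[:,:365]=0;k[:,420:]=0
k=cv2.morphologyEx(k,cv2.MORPH_CLOSE,np.ones((5,5)))
ct=max(cv2.findContours(k,cv2.RETR_EXTERNAL,cv2.CHAIN_APPROX_NONE)[0],key=cv2.contourArea)
r=cv2.minAreaRect(np.array([ray("top",p[0],80)[:2] for p in ct],np.float32));d=np.array(r[0])-BED[:2];print(r,d@SX[:2],d@SY[:2])
E
```

```text
touch at -1 7.621424486941585
down 21.4 [ 493.2 -224.6  128. ] 49.9 [-4.4  2.7  5. ]
open 22.0 [ 493.5 -225.   128.1] 76.2 [ 0.1 -0.6  6. ]
ret 24.0 [ 407.8 -218.4  382.6] 76.1 [-0.2  0.1 -0.2]
[-2.99082282e+01  1.58112912e+01  7.36830696e+01 -2.54444375e-14
  9.05056392e+01 -1.13008228e+02] [-50.48033097 -28.69541053 122.17366486  22.21403202  65.69410239
  40.95135817]
((542.9093017578125, -228.84080505371094), (55.96390914916992, 105.17463684082031), 82.97987365722656) -0.19009604749635853 1.6482954483999008
```

View pics/c6.png

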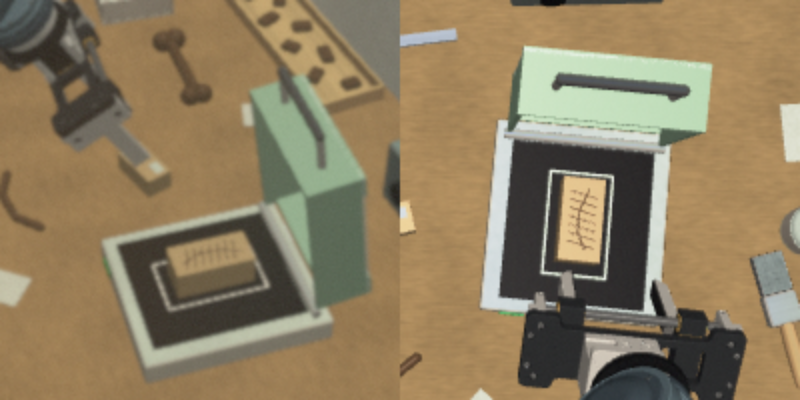

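The block lies fossil face up inside the rectangle, with an offset of about (0, 2) mm and aligned. The handle is at about top px (411,183), which gives a hood angle near 1.445. Next I'll pinch it and lower the hood along its arc.

```bash
cat >> h.py <<'E'
def hM(th,s): return toolM(handle(th),np.degrees(YAW)-90,90,s)
E
python3 - <<'E'
from h import *
th0=1.445
for s in(1,-1):
    q=[solve_ik(*pose(up(hM(th0,s),70))),solve_ik(*pose(hM(0.7,s))),solve_ik(*pose(hM(0,s)))]
    print(s,[None if x is None else np.round(x).astype(int) for x in q])
s=min((1,-1),key=lambda s:abs(solve_ik(*pose(up(hM(th0,s),70)))[5]-sense()["joints"][5]))
movel(list(np.array(sense()["eef_pos"])+[0,0,80]),200)
move_gripper(50); move_ptp(*pose(up(hM(th0,s),70))); st("pre")
movel(pose(hM(th0,s))[0],100); st("at"); move_gripper(5); st("grip"); print("s",s,pose(hM(th0,s))[0])
cv2.imwrite("pics/side6.png",capture("side"));cv2.imwrite("pics/top6.png",capture("top"))
a=cv2.imread("pics/side6.png")[130:330,230:430];b=cv2.imread("pics/top6.png")[100:300,300:500]
cv2.imwrite("pics/c7.png",cv2.resize(np.hstack([a,b]),None,fx=2,fy=2))
E
```

```text
1 [array([-30,  16,  73,   0,  92, -23]), array([-37,  -3, 107,   0,  76, -30]), array([-43,  -2, 124,   0,  58, -36])]
-1 [array([-30,  16,  73,   0,  92, 157]), array([-37,  -3, 107,   0,  76, 150]), array([-43,  -2, 124,   0,  58, 144])]
pre 26.3 [ 649.8 -243.7  443.9] 50.4 [ 0.1 -0.7 -0. ]
at 27.2 [ 650.3 -243.6  374.3] 49.9 [ 0.7 -0.5 -0.3]
grip 27.9 [ 650.1 -243.5  373.5] 10.9 [ 0.1 -0.2  0.4]
s 1 [np.float64(650.0987679416512), np.float64(-243.4724763177769), np.float64(373.39208017370106)]
```

View pics/c7.png

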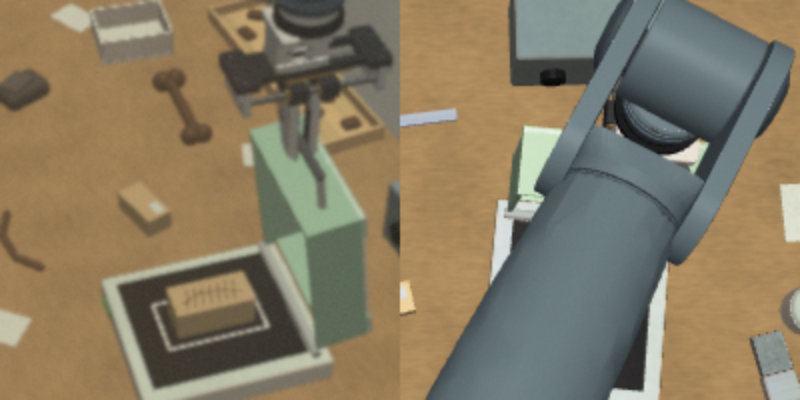

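The bar is pinched: width 10.9, forces near zero, and the fingers are at side crop (305,130). Lowering along the arc with a force guard.

```bash
python3 - <<'E'
from h import *
for th in np.r_[np.arange(1.35,0.24,-0.1),0.18,0.1,0.05,0.0]:
    movel(pose(hM(th,1))[0],110 if th>.3 else 70); s=sense(); f=np.array(s["force"])
    print(round(th,2),round(s["t"],1),round(s["gripper_width"],1),np.round(f,1),np.round(np.array(s["eef_pos"])-hM(th,1)[:3,3],1))
    if np.linalg.norm(f)>30 or s["gripper_width"]<7: print("STOP");break
cv2.imwrite("pics/side7.png",capture("side"))
a=cv2.imread("pics/side7.png")[150:350,230:430]
cv2.imwrite("pics/c8.png",cv2.resize(a,None,fx=3,fy=3))
E
```

```text
1.35 28.3 10.7 [-0.2 -0.4  1.4] [0.  0.  0.4]
1.25 28.7 10.9 [0.7 1.2 3.2] [0.3 0.1 0.6]
1.15 29.1 11.3 [-0.4  1.3  2.8] [ 0.1  0.  -0.1]
1.05 29.5 11.1 [0.2 1.4 0.5] [ 0.   0.1 -0.5]
0.95 29.9 11.2 [-0.6  1.3 -1. ] [ 0.1  0.1 -0.4]
0.85 30.2 11.2 [ 1.   1.5 -2.7] [ 0.2  0.1 -0.1]
0.75 30.6 10.9 [ 0.6  2.1 -1.9] [ 0.1  0.  -0.1]
0.65 31.0 11.2 [ 1.2  1.9 -2.5] [ 0.1 -0.  -0.1]
0.55 31.4 11.0 [ 1.5  2.2 -2.3] [ 0.1 -0.1 -0. ]
0.45 31.8 11.3 [ 0.7  1.5 -3. ] [ 0.1 -0.1  0. ]
0.35 32.1 11.0 [ 1.1  0.7 -2.3] [ 0.1 -0.1  0.2]
0.25 32.7 11.0 [ 0.9  2.  -1.7] [ 0.1 -0.1  0.2]
0.18 33.1 11.2 [ 0.4  1.2 -2.5] [ 0. -0.  0.]
0.1 33.5 11.0 [ 0.5  2.5 -1.6] [-0. -0.  0.]
0.05 33.9 10.4 [-0.7  1.6 -1.9] [-0.  -0.   0.1]
0.0 34.2 11.3 [-1.9  1.6 -1.9] [-0.1 -0.   0.1]
```

View pics/c8.png

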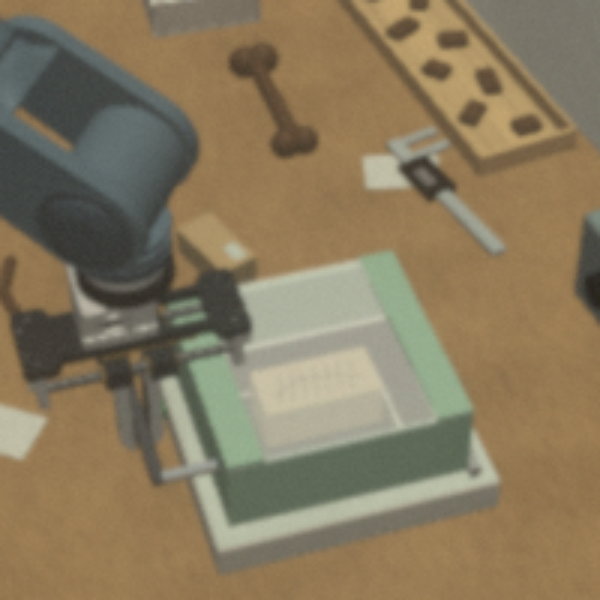

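The hood is nearly down, with the block visible through the clear top at crop (320,385). There's no push-back yet, so I'll press lightly until it seats, then let go.

```bash
python3 - <<'E'
from h import *
m=hM(0,1)
for k in range(1,9):
    movel(pose(up(m,-k))[0],15); wait(.1); f=sense()["force"]; print(k,np.round(f,1))
    if f[2]>7: break
move_gripper(34); st("open"); wait(.3)
movel(pose(up(m,110))[0],100); st("ret")
cv2.imwrite("pics/top8.png",capture("top"));cv2.imwrite("pics/side8.png",capture("side"))
movel(list(np.array(sense()["eef_pos"])+[-60,0,150]),200)
q=sense()["joints"]; move_ptp([350,250,400],sense()["ee_rot"]); st("away")
cv2.imwrite("pics/top9.png",capture("top"));cv2.imwrite("pics/side9.png",capture("side"))
a=cv2.imread("pics/side9.png")[100:400,190:490];b=cv2.imread("pics/top9.png")[130:360,120:520]
o=np.zeros((460,800,3),np.uint8);o[:400,:400]=cv2.resize(a,(400,400));o[:230,400:]=b
o[230:460,400:]=cv2.imread("pics/top0.png")[130:360,120:520]
cv2.imwrite("pics/c9.png",o)
print("handle shut pred",[np.round(proj(n,handle(t,o)),1) for n in("top","side") for t in(0,.03) for o in(60,-60)])
E
```

```text
1 [-4.6  2.2  0.9]
2 [-5.3  1.9  0.1]
3 [-8.5  2.7  7.3]
open 35.9 [ 396.1 -212.8  150. ] 34.0 [ 0.3 -0.2  0.2]
ret 37.4 [ 395.7 -212.4  262.2] 34.1 [-1.1 -0.2 -0.1]
away 40.2 [350.4 249.5 399.8] 33.8 [-0.9 -0.3  0.5]
handle shut pred [array([359.5, 309.6]), array([410.4, 314.8]), array([359.8, 309.1]), array([411.1, 314.4]), array([270.9, 274.3]), array([282.5, 309.8]), array([271.2, 272.1]), array([282.8, 307.6])]
```

View pics/c9.png

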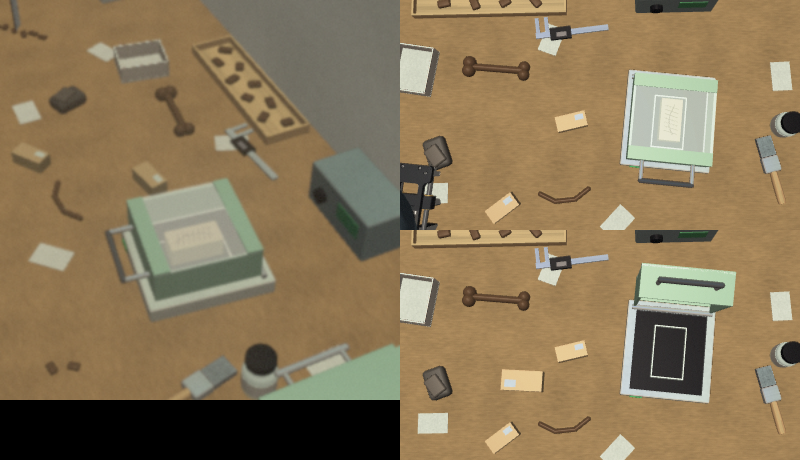

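The hood is shut, the block is inside the rectangle and the bystanders are unchanged compared with the first picture. Handing in.

```bash
python3 - <<'E'
from station import *
finish_job(); print(sense()["t"])
E
```

```text
the job is handed in; nothing more can be done
the job is handed in; nothing more can be done
```

The fossil block is on the bed, fossil face up inside the white rectangle, and the hood is shut over it. I handed the job in just after 40 s of the 72 s allowed; no verdict is reported.

**What I did:**
- I chose the largest of the three buff blocks, which measured about 99 x 49 mm; the other two were about 75 x 37 mm.
- To turn it over, I picked it up tilted and stood it on its end. I then re-gripped it from the opposite side and laid it on the bed.
- I pinched the handle and lowered the hood along its arc in small steps. A light press of about 7 N seated it before I let go and moved the arm clear.

**Last checks:**
- **Block:** after release it was about 0 mm along and 2 mm across from the bed centre, and aligned to within about 1°. It was still inside the rectangle when seen through the shut hood.
- **Hood:** the last picture shows it shut. I didn't measure its final angle; it seated about 3 mm below where I expected the bar to stop, roughly 0.01 rad and within calibration error.
- **Other things on the table:** none had visibly moved between the first and last pictures. The part of the view by the carton and rock was only partly covered in the last crop.

Nothing failed. The only disagreement was about 2 mm between the two cameras on the bed's y position, so I used the mean.

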